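Close the sample tray: fold its lid over and tuck the tongue under the lip

TASK

Close the sample tray for the shaker with your fingertips only: fold the open metal lid over the lying vials and hold it down against its spring, push the black thumb ledge so that the sliding tongue goes beneath the metal lip as far as it will go, then let go so that the lip keeps the lid shut. Only push and press: do not pinch the lid by its foam side, do not lift or shove the tray about, and leave the things standing round it where they are.

Things in the scene. Friction and masses are not known exactly. Their poses are not given: they have to be found in the camera images.
- tray: White open tray, 104 (its x) by 158 (its y) by 46 mm high, 0.95 kg with lid, loose on rubber feet; three capped vials lie fixed inside. Origin: on the bench under its middle, z up. The lid is hinged at the +y end (line along the tray's x at y = +70, z = 33.5 mm) and folds over toward -y, where the lip is.
- flap (a joint): Lid angle in rad: 0 = shut (level, at its stop), 1.57 = upright, 1.9 = fully open; starts at 1.3 to 1.7. A spring pushes it open toward 1.5: near shut about 0.1 N m (1 to 2 N at mid-lid) must be overcome, and it springs up if let go untucked. Tucked and let go, it rises 3 mm against the lip, to about 0.02 rad.
- tongue (a joint): How far the steel tongue (80 mm wide, 3 mm thick) is slid out along the lid, away from the hinge, in m: 0 = in, 0.025 = fully out (stop); starts at 0 to 0.002; about 2 N moves it, it stays where left. Drawn in, it covers the lid's outer face 50 to 112 mm from the hinge line and swings 5 mm clear of the lip; slid out too early it lands on the lip.
- flap_hinge (a point): Middle of the hinge line of the lid, an aluminium leaf 90 mm wide, 100 mm long. Moves with the lid: x along the hinge line; -y from the hinge to the lid's free edge; z out of its outer face (up when shut; away from the lip when the lid stands open), which carries the tongue. The tongue's outer face lies 5 mm from the hinge line along z.
- ledge_foot (a point): Middle of the foot of the tongue's black thumb ledge, on its steep side, which faces the hinge and is to be pushed away from it: 88 mm from the hinge line with the tongue in, on the tongue's outer face (38.5 mm above the bench with the lid shut). The ledge is 80 mm wide, 7 mm high, with a slope on the lip side. Axes as flap_hinge.
- lip_edge (a point): Middle of the lower edge of the fixed aluminium lip at the tray's -y end, 127 mm from the hinge line; underside 41.5 mm above the bench (3 mm above the shut tongue), top 45.5 mm, 104 mm wide. In front of it a flared lead-in reaches 8 mm toward the hinge, rising to 49 mm. The pocket beneath is 16 mm deep. Axes as the tray.
- pad: Grey foam pad, 80 by 86 by 3.5 mm, on the inner face of the lid; not to be touched by the fingers. Axes and origin as flap_hinge.
- vial_a: Loose glass vial with black cap, 23 mm diameter, 59 mm tall, standing beside the tray on the robot's side. Origin: middle of its base.
- vial_b: A second such loose vial, standing beside the first.
- empty_beaker: Loose beaker, 61 by 64 by 72 mm, standing beside the tray on the robot's side, nearer the hinge end. Origin: middle of its base.
- bottle: Loose amber bottle, 55 mm diameter, 115 mm tall, standing beyond the lip end of the tray. Origin: middle of its base.
- bulb: Loose blue rubber pipette filler, 68 by 56 by 56 mm, to the right of the tray. Origin: middle of its base.

How it is judged:
On the way, in this order (a step that is already met when the one before it is completed fails the run):
1. the lid is folded over and down (value of joint flap below 0.09 rad), for 0.05 s.
2. with the lid down, the tongue is pushed beneath the lip (value of joint flap below 0.06 rad and value of joint tongue above 0.019 m), for 0.1 s.
At the end, for the whole second after the job is handed in: The lid is shut (within 0.06 rad) and at rest, kept down by the lip with nothing touching it, the tongue slid out at least 19 of its 25 mm beneath the lip; the tray stands flat within 30 mm of where it was (all of step 2 and velocity of joint flap between -0.05 and 0.05 rad/s and angle between tray's own z axis and vertical below 0.03 rad and distance of tray from where it was at the start of the episode below 0.03 m and linear speed of tray below 0.01 m/s).
It fails at once if the tray is lifted, tipped or shoved more than 35 mm (height (world z) of tray above 0.012 m or angle between tray's own z axis and vertical above 0.12 rad or distance of tray from where it was at the start of the episode above 0.035 m).
It fails at once if the fingers press on the foam side of the lid (pinching it) (contact force between the fingers and pad above 1.5 N).
It fails at once if a bystander is knocked, moved more than 30 mm or lifted (distance of any of vial_a, vial_b, empty_beaker, bottle, bulb from where it was at the start of the episode above 0.03 m or angle between any of vial_a, vial_b, empty_beaker, bottle's own z axis and vertical above 0.5 rad).
It also fails if it takes over 38 s, if anything falls off the work surface, if the arm or the gripper's body presses on something with over 40 N, if the wrist force passes 120 N, or if a joint passes its speed limit or range.

ROBOT

A 7-joint arm with a two-finger parallel gripper is mounted at the origin on the work surface; the furniture and walls round the work are solid. World frame = base frame: x ahead of the robot, y to its left, z up, the work surface at z = 0. Lengths are in m, angles in rad, forces in N, time in s.
With the tool pointing down it reaches from about 0.4 to 0.9 m from the base axis. Payload 5.6 kg.
Tool frame: the origin (TCP) lies on the mounting face of the last link; the fingertips stand 190 mm ahead of it and the grasp point (between the pads) lies 171 mm ahead of it; z points along the fingers, y is the line along which they close (so a half turn about z gives the same grasp; the last joint's range is limited). The gripper opens to 92 mm and grips with 3 to 60 N. Pads are 20 mm wide; open, the fingers measure 128 mm over their backs; the gripper's body (75 mm by 189 mm) begins 69 mm behind the grasp point.
Start: joints at [-1.293, 0.468, -0.012, 1.603, 0.006, 1.071, -0.056], TCP at [0.205, 0.617, 0.405] pointing down, gripper open.
Joint ranges: [-2.53, 2.53], [-0.31, 2.02], [-1.57, 1.55], [0.28, 2.44], [-1.29, 4.43], [0.15, 1.84], [-2.92, 2.92]. Speed limits (rad/s): [2.57, 2.57, 3.14, 3.14, 3.14, 3.14, 3.14].

INTERFACE

Orientations are given as a unit quaternion [w, x, y, z].
In Python, from plant import ctrl gives the robot as it stands. The module is installed in compiled form; this text tells all that it offers.
- The arm moves only by the tool play_rows, never from a script. Its argument "deltas" is one flat list of numbers, 7 for each row, row after row: the shift along the tool's x, y, z in mm, then the turn, a rotation vector about the tool's x, y, z in degrees, then the finger opening in mm, from 0 to 91.9. In form: [tx, ty, tz, rx, ry, rz, jaw, tx, ty, tz, rx, ry, rz, jaw, ...]. A call has 1 to 10 rows; each row is the pose to reach, as a shift and turn from the pose commanded when the call began, along the tool's axes at that moment; what a row does not reach only later rows make up. A row lasts 1/12 s, in which the tool goes at most 41.7 mm and 7.16 degrees, less where a joint would pass 70% of its speed; a pose out of reach is approached as far as the arm can. A call with a gripper value outside its range is refused whole. The fingers move at their own pace and stop on an object; the grip force is fixed at half the most. Time passes only in rows, so rows that repeat a pose let the fingers close. It gives the time, the measured TCP pose, the force, the opening and the grip force at its end, in the units of the state.
- ctrl.observe(): the state, without advancing time (a new reading comes with each control period).
- ctrl.read_camera(name): name is "side" or "top" or "wrist"; returns the picture (384x512x3 uint8, red, green, blue); there is no depth.
- ctrl.camera_params(name): a dict with "mtx" (3x3 intrinsics, pixels), "k1" (the pictures are not rectified: a ray, as slopes to the right and down, at radius r is drawn at 1 + k1 r^2 times it, then the intrinsics apply), "eye" and "orientation" of the camera in the world; the wrist camera has in their place "T_tool_cam" (4x4, takes a point from camera to tool coordinates, whose origin is the TCP and whose axes are the flange's). Camera axes: x right, y down, z forward; pixel columns grow to the right and rows downward; lengths in m; the calibration is good to about 2 mm. A picture is of the moment at which its call begins: read the wrist's pose just before it. camera_params takes no time and is no camera call.
- ctrl.close_job(): hands the job in; it is judged then, once.
The state is a dict: "clock": time; "joints": joint angles; "joint_vel": joint speeds; "joint_torque": joint torques, N m; "ee_pos": TCP position; "tool_rot": TCP orientation; "contact_force": force on the tool from outside, world axes, zero at the start; "wrist_torque": the same for the moment, N m; "opening": finger opening in m; "finger_force": force on a finger pad.
Only numpy, scipy, OpenCV 4.12 (cv2) and the standard library are available. Lean on these libraries where they do the work, as an engineer would, in place of code of your own. Each camera call takes 0.05 s, during which the arm holds its last target. There are 200 camera calls.

## Working session

There is one attempt and no reset: what is moved stays moved. The work goes in short steps, Python scripts to look and compute and a tool call to move; the robot and the scene stay as the last step left them, time stands still between calls to the robot, and variables do not carry over. Pictures are saved under pics/ and viewed, at most 10 in all, crops included, and the job is handed in when it is done.

Besides the shell and the picture viewer there is one more tool, called after "Call:" in YAML: its name, and indented under it one key for each argument. play_rows: Moves the arm, as the interface text tells. Its arguments: {"type":"object","properties":{"deltas":{"type":"array"}},"required":["deltas"]}

```bash
mkdir -p pics
python3 - <<'E'
from plant import ctrl
import cv2,numpy as np
o=ctrl.observe(); print({k:np.round(v,3).tolist() for k,v in o.items()})
for n in("side","top"):
    p=ctrl.camera_params(n); print(n,{k:np.round(v,4).tolist() for k,v in p.items()})
    im=ctrl.read_camera(n); cv2.imwrite(f"pics/{n}0.png",cv2.resize(im[:,:,::-1],None,fx=1.5,fy=1.5,interpolation=2))
p=ctrl.camera_params("wrist"); print({k:np.round(v,4).tolist() for k,v in p.items()})
E
```

```text
{'clock': 0.0, 'joints': [-1.293, 0.468, -0.012, 1.604, 0.006, 1.071, -0.056], 'joint_vel': [-0.001, 0.001, 0.001, 0.001, 0.001, 0.0, 0.001], 'joint_torque': [-0.0, -52.058, -0.013, -24.375, -0.057, 0.017, 0.0], 'ee_pos': [0.205, 0.617, 0.404], 'tool_rot': [-0.0, 0.16, 0.987, -0.001], 'contact_force': [-0.118, -0.756, -0.139], 'wrist_torque': [-0.001, -0.033, -0.045], 'finger_force': 0.0, 'opening': 0.092}
side {'mtx': [[480.3516, 0.0, 246.1677], [0.0, 480.3516, 188.3435], [0.0, 0.0, 1.0]], 'k1': -0.1358, 'eye': [0.4885, 1.0464, 0.7056], 'orientation': [-0.0158, 0.0508, 0.8959, -0.441]}
top {'mtx': [[392.9715, 0.0, 257.685], [0.0, 392.9715, 189.7283], [0.0, 0.0, 1.0]], 'k1': 0.028, 'eye': [0.3421, 0.1969, 1.0592], 'orientation': [-0.0099, 0.7122, -0.7011, 0.0352]}
{'mtx': [[276.5518, 0.0, 253.8531], [0.0, 276.5518, 192.7602], [0.0, 0.0, 1.0]], 'k1': -0.0434, 'T_tool_cam': [[0.0001, -0.9661, -0.2583, 0.0724], [1.0, 0.0001, -0.0, -0.0006], [0.0, -0.2583, 0.9661, 0.02], [0.0, 0.0, 0.0, 1.0]]}
```

View pics/side0.png

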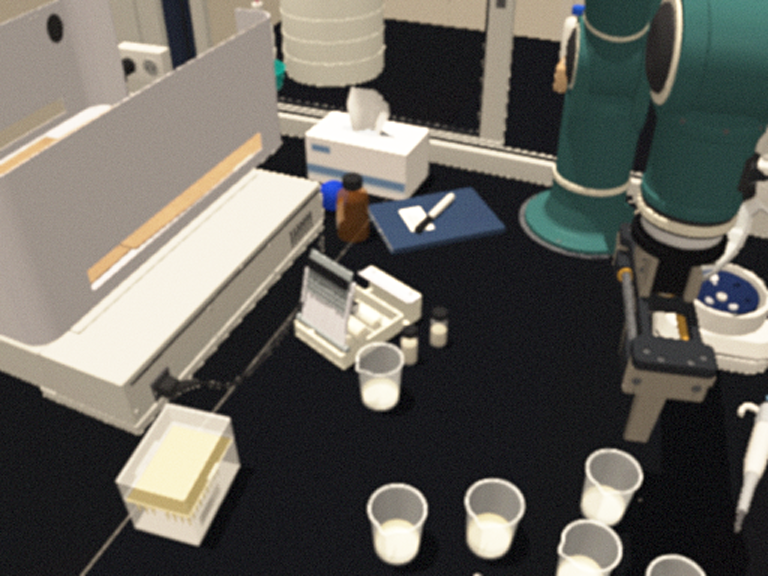

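View pics/top0.png

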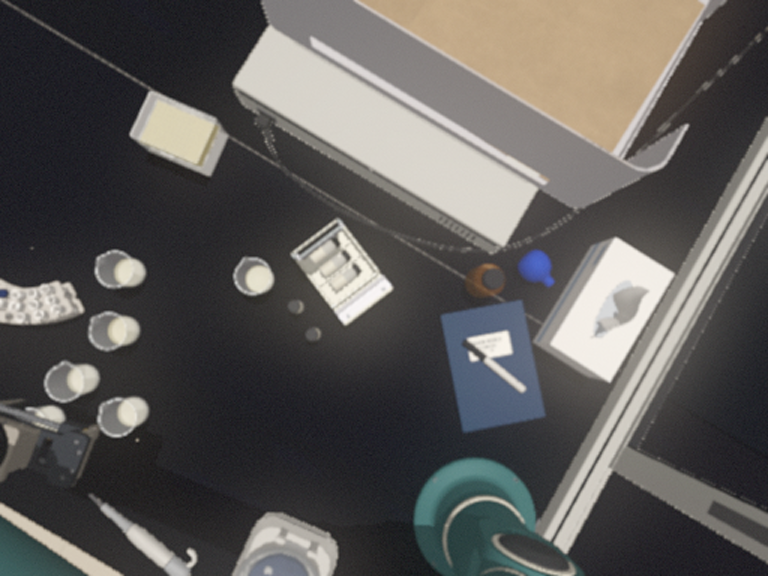

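The side view shows the open lid (outer face toward the camera, about 330,300) and the lip at about (390,290). In the top view the tray is centred near (342,272), with the hinge upper left and the lip lower right at (365,300). The beaker is at (255,277), the vials at (296,307) and (314,334), and the bottle at (487,280).

Run:
```python
import cv2
im=cv2.imread("pics/top0.png"); s=cv2.imread("pics/side0.png")
a=cv2.resize(im[205:335,220:400],(720,520),interpolation=cv2.INTER_CUBIC)   # x4
cv2.imwrite("pics/topc.png",a)
b=cv2.resize(s[235:415,285:465],(600,600),interpolation=cv2.INTER_CUBIC) # x3.333
cv2.imwrite("pics/sidec.png",b)
```

```text
(no output)
```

View pics/topc.png

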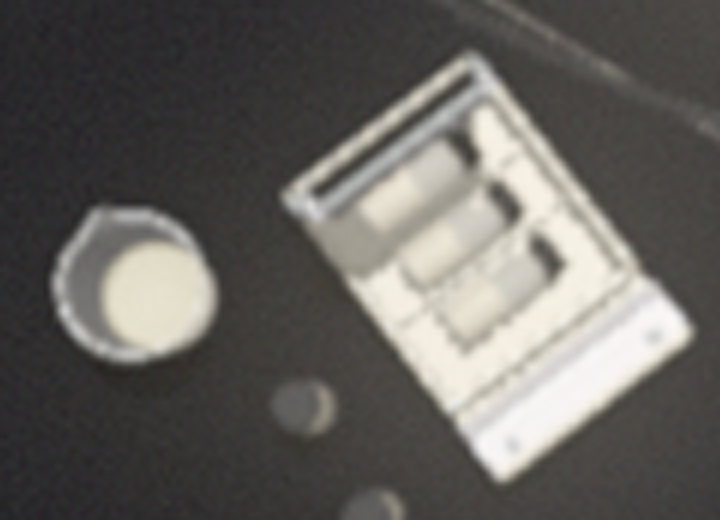

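View pics/sidec.png

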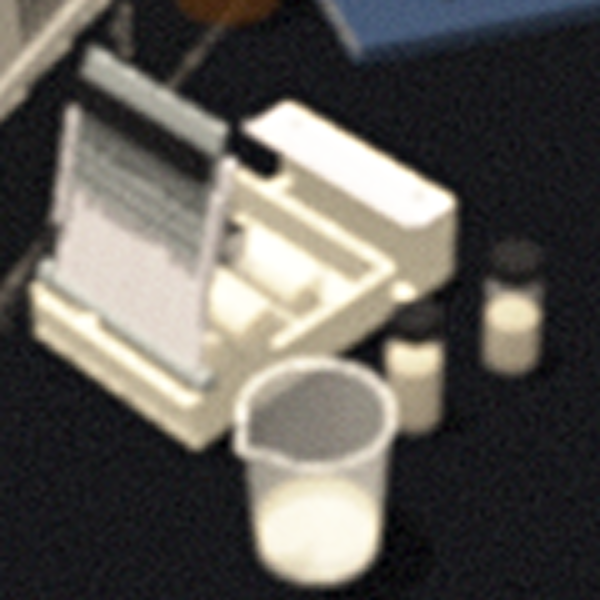

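The crops show the lip-box top corners at about (690,335) and (500,482), and the hinge-end corners at about (472,52) and (285,195). The ledge is the black band near the top of the lid.

```bash
cat > h.py <<'E'
from plant import ctrl
import numpy as np,cv2
from scipy.spatial.transform import Rotation as R
from scipy.optimize import least_squares
def q(w): return R.from_quat([w[1],w[2],w[3],w[0]])
def cam(n,o=None):
    p=ctrl.camera_params(n)
    if n=="wrist":
        T=np.array(p["T_tool_cam"]);Rt=q(o["tool_rot"]).as_matrix()
        return p["mtx"],p["k1"],np.array(o["ee_pos"])+Rt@T[:3,3],Rt@T[:3,:3]
    return p["mtx"],p["k1"],np.array(p["eye"]),q(p["orientation"]).as_matrix()
def proj(c,P):
    K,k,e,M=c; v=(np.atleast_2d(P)-e)@M; s=v[:,:2]/v[:,2:]; s=s*(1+k*(s**2).sum(1,keepdims=True))
    return s@np.array(K)[:2,:2].T+np.array(K)[:2,2]
def tray(t,P): return np.atleast_2d(P)@R.from_euler('z',t[2]).as_matrix().T+[t[0],t[1],0]
def hit(c,uv,z):
    K,k,e,M=c
    d=cv2.undistortPoints(np.array([[uv]],float),np.array(K),np.array([k,0,0,0,0]))[0,0]
    v=M@[d[0],d[1],1]; return e+v*(z-e[2])/v[2]
E
cat > fit.py <<'E'
from h import *
tc=lambda x,y:((x/4+220)/1.5-.17,(y/4+205)/1.5-.17)
sc=lambda x,y:((x*.3+285)/1.5-.17,(y*.3+235)/1.5-.17)
T=cam("top");S=cam("side")
for u in [(690,335),(500,482)]: print(hit(T,tc(*u),.0455))
for u in [(472,52),(285,195)]: print(hit(T,tc(*u),.036))
for u in [(455,195),(290,100)]: print("side",hit(S,sc(*u),.0455))
print("side hinge foot",hit(S,sc(195,447),0))
topP=[((.052,-.079,.0455),(690,335)),((-.052,-.079,.0455),(500,482)),((.052,.079,.036),(472,52)),((-.052,.079,.036),(285,195))]
sideP=[((-.052,-.079,.0455),(455,195)),((.052,-.079,.0455),(290,100)),((-.052,.079,.0),(195,447))]
# lid tip outer corners, tongue edge 112mm
sideL=[((.040,-.112,.005),(88,48)),((-.040,-.112,.005),(225,125))]
def lid(p,a):
    x,y,z=p; # lid frame -> tray
    return (x,.070+y*np.cos(a)+z*np.sin(a),.0335-y*np.sin(a)+z*np.cos(a))
def res(t):
    r=[proj(T,tray(t,p))[0]-tc(*u) for p,u in topP]+[proj(S,tray(t,p))[0]-sc(*u) for p,u in sideP]
    r+=[proj(S,tray(t,lid(p,t[3])))[0]-sc(*u) for p,u in sideL]
    return np.ravel(r)
A=hit(T,tc(487,267),.04)
best=min((least_squares(res,[A[0],A[1],y,1.5]) for y in np.arange(0,6.3,.7)),key=lambda s:s.cost)
print(best.x,np.round(best.fun,1))
t=best.x
print("hinge",tray(t,(0,.07,.0335)),"lip",tray(t,(0,-.057,.0415)),"lidtip",tray(t,lid((0,-.112,.005),t[3])))
print("tray ydir",tray(t,(0,1,0))-tray(t,(0,0,0)))
for n,u,z in [("beaker",(140,285),.07),("va",(300,407),.059),("vb",(372,515),.059)]: print(n,hit(T,tc(*u),z), )
print("bottle",hit(T,(493/1.5,278/1.5),.115),"bulb",hit(T,(535/1.5,266/1.5),.03))
o=ctrl.observe();Rt=q(o["tool_rot"]).as_matrix();print(Rt)
E
python3 fit.py
```

```text
[0.4006337  0.15116245 0.0455    ]
[0.33627136 0.23167696 0.0455    ]
[0.52338263 0.24775724 0.036     ]
[0.45907143 0.32738709 0.036     ]
side [0.3362169  0.22899939 0.0455    ]
side [0.40079837 0.14925318 0.0455    ]
side hinge foot [0.4605253  0.32602834 0.        ]
[ 0.43036095  0.23844154 -0.90253953  1.30669349] [ 1.   0.   0.5  0.1  0.5 -0.4 -0.3 -0.4  0.1  0.4  0.1 -0.2  0.3  0.7
  0.5 -0.  -0.2  1. ]
hinge [[0.48530416 0.28181485 0.0335    ]] lip [[0.38562148 0.20312328 0.0415    ]] lidtip [[0.46614451 0.26668983 0.14292185]]
tray ydir [[0.78490298 0.61961869 0.        ]]
beaker [0.41629676 0.3821751  0.07      ]
va [0.36671598 0.31595017 0.059     ]
vb [0.32174478 0.28469949 0.059     ]
bottle [ 0.41632976 -0.00846179  0.115     ] bulb [ 0.44555406 -0.10147088  0.03      ]
[[-9.48974569e-01  3.15352401e-01 -3.62582056e-04]
 [ 3.15352577e-01  9.48973324e-01 -1.54359213e-03]
 [-1.42694787e-04 -1.57917087e-03 -9.99998743e-01]]
```

The fit agrees to within 1 px. The tray is at (0.430, 0.238), its +y axis is (0.785, 0.620) and the lid is at about 1.31 rad. I'll move behind the lid with the fingers closed and the closing line along the tray's x.

Call:
play_rows:
  deltas: [-20,-10,0,0,0,-3,0,-55,-29,0,0,0,-9,0,-92,-48,0,0,0,-14,0,-129,-68,0,0,0,-20,0,-166,-88,0,0,0,-25,0,-203,-107,0,0,0,-30,0,-240,-127,0,0,0,-35,0,-277,-146,0,0,0,-40,0,-310,-164,0,0,0,-45,0,-340,-180,0,0,0,-50,0]

```text
clock: 0.93
ee_pos: [0.4725, 0.3361, 0.4045]
tool_rot: [-0.0, -0.274, 0.962, -0.0]
contact_force: [0.7, -0.6, 0.1]
opening: 0.0275
finger_force: 0.0
```

```bash
cat > go.py <<'E'
# where is the fingertip centre in the tray frame; deltas to a wanted tray-frame tip pose
from h import *
import sys
t=[.4304,.2384,-.9025]
o=ctrl.observe();M=q(o["tool_rot"]).as_matrix();p=np.array(o["ee_pos"])
Rz=R.from_euler('z',t[2]).as_matrix()
W=Rz@np.array([[0,1,0],[-1,0,0],[0,0,-1]],float).T if 0 else Rz@np.column_stack([[0,-1,0],[-1,0,0],[0,0,-1]])
tip=p+M[:,2]*.190
print("clock",round(o["clock"],2),"tip in tray mm",np.round(1e3*(Rz.T@(tip-[t[0],t[1],0])),1),"F tray",np.round(Rz.T@np.array(o["contact_force"]),2),"open",round(o["opening"],3),"j",np.round(o["joints"],2))
rv=np.degrees(R.from_matrix(M.T@W).as_rotvec()); print("turn to square",np.round(rv,2))
if len(sys.argv)>3:
    g=np.array([float(a) for a in sys.argv[1:4]])/1e3
    gp=tray(t,g)[0]-W[:,2]*.190
    print("shift mm",np.round(1e3*M.T@(gp-p),1))
E
python3 go.py 0 100 214
```

```text
clock 0.93 tip in tray mm [-50.5  93.5 214.5] F tray [0.91 0.19 0.13] open 0.027 j [-0.63  0.35 -0.06  1.78  0.02  1.01  1.43]
turn to square [-0.04 -0.03 -6.53]
shift mm [-12.1 -49.6   0.5]
```

Call:
play_rows:
  deltas: [-6,-25,0,0,0,-3,0,-12,-50,0,0,0,-6.5,0,-12,-50,1,0,0,-6.5,0,-12,-50,20,0,0,-6.5,0,-12,-50,45,0,0,-6.5,0,-12,-50,75,0,0,-6.5,0,-12,-50,105,0,0,-6.5,0,-12,-50,125,0,0,-6.5,0,-12,-50,134,0,0,-6.5,0,-12,-50,134,0,0,-6.5,0]

```text
clock: 1.77
ee_pos: [0.5063, 0.3024, 0.2683]
tool_rot: [-0.002, -0.327, 0.945, -0.0]
contact_force: [0.5, -1.0, -0.0]
opening: 0.0006
finger_force: 0.0
```

```bash
python3 go.py 0 100 80
python3 - <<'E'
from plant import ctrl
import cv2,numpy as np
a=ctrl.read_camera("side")[130:300,150:350]; w=ctrl.read_camera("top")[110:260,160:360]
r=lambda i:cv2.resize(i[:,:,::-1],(400,340),interpolation=2)
cv2.imwrite("pics/c1.png",np.hstack([r(a),r(w)]))
E
```

```text
clock 1.77 tip in tray mm [-3.4 98.3 78.3] F tray [ 1.1  -0.19 -0.03] open 0.001 j [-0.55  0.54 -0.05  1.85  0.04  0.76  1.61]
turn to square [ 0.04 -0.27 -0.16]
shift mm [-0.8 -3.2 -1.7]
```

View pics/c1.png

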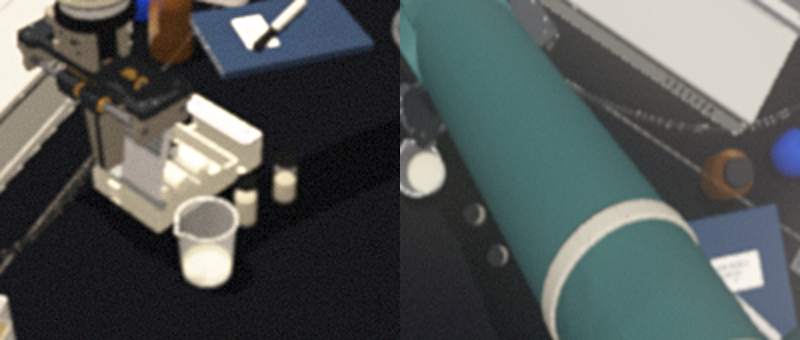

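The side view shows the fingers behind the upright lid at about (140,150) in the crop, clear of the beaker and vials. Next I'll work out the folding arc.

```bash
python3 go.py 0 100 80|head -1
python3 - <<'E'
import numpy as np
for a in np.r_[1.45,1.3,1.15,1,.85,.7,.55,.4,.3,.2,.1,.05,0]:
    r=47+ (78-47)*np.clip((1.3-a)/1.1,0,1)
    Y=70-r*np.cos(a)+5*np.sin(a)+10; Z=33.5+r*np.sin(a)+5*np.cos(a)
    print(a,round(r,1),"tx",round(100-Y,1),"tz",round(80-Z,1), "ledge clr",round((88-r)*np.cos(a)-7*np.sin(a),1))
E
```

```text
clock 1.87 tip in tray mm [ -2.9 100.6  81.3] F tray [ 0.    0.07 -0.15] open 0.0 j [-0.55  0.54 -0.05  1.85  0.04  0.76  1.61]
1.45 47.0 tx 20.7 tz -0.8 ledge clr -2.0
1.3 47.0 tx 27.8 tz -0.1 ledge clr 4.2
1.15 51.2 tx 36.4 tz -2.3 ledge clr 8.6
1.0 55.5 tx 45.8 tz -2.9 ledge clr 11.7
0.85 59.7 tx 55.6 tz -1.6 ledge clr 13.4
0.7 63.9 tx 65.7 tz 1.5 ledge clr 13.9
0.55 68.1 tx 75.5 tz 6.6 ledge clr 13.3
0.4 72.4 tx 84.7 tz 13.7 ledge clr 11.7
0.3 75.2 tx 90.3 tz 19.5 ledge clr 10.2
0.2 78.0 tx 95.5 tz 26.1 ledge clr 8.4
0.1 78.0 tx 97.1 tz 33.7 ledge clr 9.3
0.05 78.0 tx 97.7 tz 37.6 ledge clr 9.6
0.0 78.0 tx 98.0 tz 41.5 ledge clr 10.0
```

Call:
play_rows:
  deltas: [10,-3,1,0,0,0,0,21,-3,1,0,0,0,0,28,-3,1,0,0,0,0,36,-3,-1,0,0,0,0,46,-3,-2,0,0,0,0,56,-3,0,0,0,0,0,66,-3,3,0,0,0,0,76,-3,8,0,0,0,0,85,-3,15,0,0,0,0,85,-3,15,0,0,0,0]

```text
clock: 2.7
ee_pos: [0.441, 0.2467, 0.2547]
tool_rot: [-0.001, -0.326, 0.945, -0.0]
contact_force: [3.0, 0.4, -1.0]
opening: 0.0004
finger_force: 1.4
```

```bash
python3 - <<'E'
from plant import ctrl
import cv2,numpy as np
a=ctrl.read_camera("side")[150:270,180:320]; w=ctrl.read_camera("wrist")
r=lambda i:cv2.resize(i[:,:,::-1],(400,340),interpolation=2)
cv2.imwrite("pics/c2.png",np.hstack([r(a),r(w)]))
E
python3 go.py 0 3 40
```

```text
clock 2.8 tip in tray mm [-0.1 13.9 65.3] F tray [0.1  0.32 0.66] open 0.0 j [-0.53  0.45 -0.06  2.06  0.04  0.64  1.62]
turn to square [ 0.01 -0.14 -0.18]
shift mm [11.3 -0.  25.3]
```

View pics/c2.png

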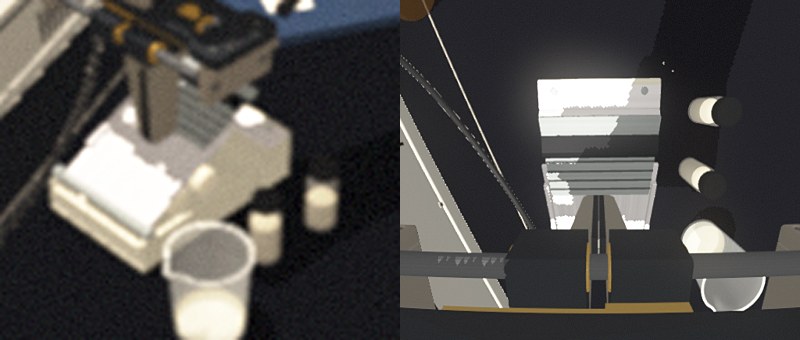

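The lid is at about 0.4 rad. The finger rests on the tongue, behind the black ledge (wrist view about 600,145), and everything else is undisturbed. I'll fold it the rest of the way.

Call:
play_rows:
  deltas: [4,0,5,0,0,0,0,9,0,11,0,0,0,0,11,0,16,0,0,0,0,11,0,20,0,0,0,0,12,0,23,0,0,0,0,12,0,25,0,0,0,0,12,0,27,0,0,0,0,12,0,27,0,0,0,0]

```text
clock: 3.47
ee_pos: [0.4339, 0.2414, 0.2326]
tool_rot: [0.002, -0.327, 0.945, 0.0]
contact_force: [-4.8, -2.1, 41.1]
opening: 0.0007
finger_force: 20.5
```

```bash
python3 go.py 0 3 40
```

```text
clock 3.47 tip in tray mm [-0.2  5.3 42.6] F tray [-1.34 -5.06 41.08] open 0.001 j [-0.53  0.48 -0.06  2.09  0.05  0.57  1.62]
turn to square [-0.02  0.2  -0.16]
shift mm [ 1.6 -0.2  2.6]
```

Call:
play_rows:
  deltas: [0,0,-2,0,0,0,0,0,0,-2,0,0,0,0]

```text
clock: 3.63
ee_pos: [0.4337, 0.2412, 0.2332]
tool_rot: [0.002, -0.327, 0.945, 0.001]
contact_force: [-1.6, -0.2, 23.0]
opening: 0.0002
finger_force: 11.4
```

```bash
python3 - <<'E'
from plant import ctrl
import cv2,numpy as np
a=ctrl.read_camera("side")[150:270,180:320]; w=ctrl.read_camera("wrist")[30:180,100:300]
r=lambda i:cv2.resize(i[:,:,::-1],(400,340),interpolation=2)
cv2.imwrite("pics/c3.png",np.hstack([r(a),r(w)]))
E
python3 go.py 0 3 40
```

```text
clock 3.73 tip in tray mm [-0.2  5.2 43.1] F tray [-0.5  -0.82 23.88] open 0.0 j [-0.53  0.48 -0.06  2.09  0.05  0.57  1.62]
turn to square [-0.01  0.24 -0.16]
shift mm [ 1.4 -0.2  3.1]
```

View pics/c3.png

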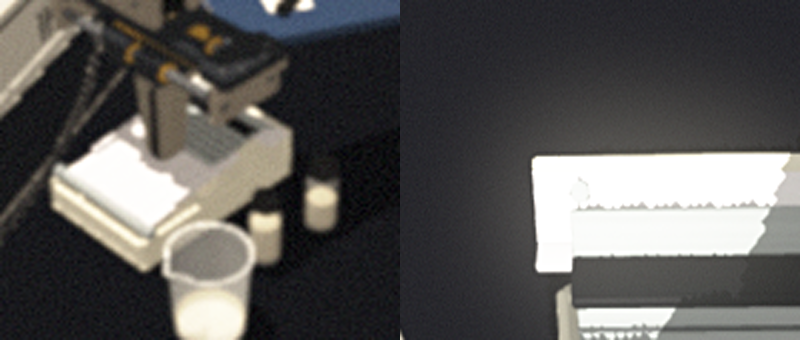

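The wrist crop suggests the tongue end (y≈205) overlies the lip, whose lead-in ends at y≈270. I'll check that by projection.

Run:
```python
from h import *
t=[.4304,.2384,-.9025]; Rz=R.from_euler('z',t[2]).as_matrix()
o=ctrl.observe(); c=cam("wrist",o)
f=lambda u,v:(100+u-400 if 0 else 100+(u-400)/2, 30+v*150/340)
def tr(u,v,z): return np.round(1e3*(Rz.T@(hit(c,f(u,v),z)-[t[0],t[1],0])),1)
print("lip far L corner (-? ,-79)",tr(533,155,.0455))
print("lip lead-in L",tr(540,270,.049))
for z in(.0385,.048): print(z,"tongue tip",tr(574,206,z),"ledge top edges",tr(574,256,z+.003),tr(574,305,z+.005))
```

```text
lip far L corner (-? ,-79) [ 50.8 -79.8  45.5]
lip lead-in L [ 49.9 -51.   49. ]
0.0385 tongue tip [ 41.2 -67.   38.5] ledge top edges [ 41.4 -53.8  41.5] [ 41.7 -40.8  43.5]
0.048 tongue tip [ 39.  -67.1  48. ] ledge top edges [ 39.1 -54.7  51. ] [ 39.4 -42.3  53. ]
```

The projection puts the tongue tip at y=-67, so the tongue is fully out and resting on the lip. The finger's edge started at r=47 and caught the tongue's rear edge at r=50. I'll let the lid up under control, push the tongue back in from its end, then refold with contact on the tongue itself.

Call:
play_rows:
  deltas: [-4,0,-7,0,0,0,0,-8,0,-13,0,0,0,0,-18,0,-23,0,0,0,0,-33,0,-31,0,0,0,0,-48,0,-35,0,0,0,0,-61,0,-37,0,0,0,0,-71,0,-37,0,0,0,0,-85,0,-37,0,0,0,0,-100,0,-37,0,0,0,0,-104,0,-60,0,0,0,0]

```text
clock: 4.57
ee_pos: [0.514, 0.3045, 0.2861]
tool_rot: [-0.004, -0.327, 0.945, -0.001]
contact_force: [0.6, -0.0, 0.7]
opening: 0.0002
finger_force: 0.0
```

Call:
play_rows:
  deltas: [0,0,-35,0,0,0,0,0,0,-70,0,0,0,0,0,0,-105,0,0,0,0,0,0,-120,0,0,0,0,0,0,-120,0,0,0,0]

```text
clock: 4.98
ee_pos: [0.5151, 0.3049, 0.4143]
tool_rot: [0.003, -0.327, 0.945, 0.001]
contact_force: [-0.4, 0.8, 0.2]
opening: 0.0004
finger_force: 0.0
```

```bash
python3 - <<'E'
from plant import ctrl
import cv2,numpy as np
a=ctrl.read_camera("side")[120:270,170:320]; w=ctrl.read_camera("wrist")
r=lambda i:cv2.resize(i[:,:,::-1],(400,400),interpolation=2)
cv2.imwrite("pics/c4.png",np.hstack([r(a),r(w[:,80:464])]))
E
python3 go.py 0 50 180
```

```text
clock 5.08 tip in tray mm [2.000e-01 1.063e+02 2.200e+02] F tray [ 0.54 -1.14  0.59] open 0.001 j [-0.55  0.38 -0.06  1.73  0.02  1.04  1.63]
turn to square [ 0.01 -0.08 -0.17]
shift mm [56.5  0.1 40.1]
```

View pics/c4.png

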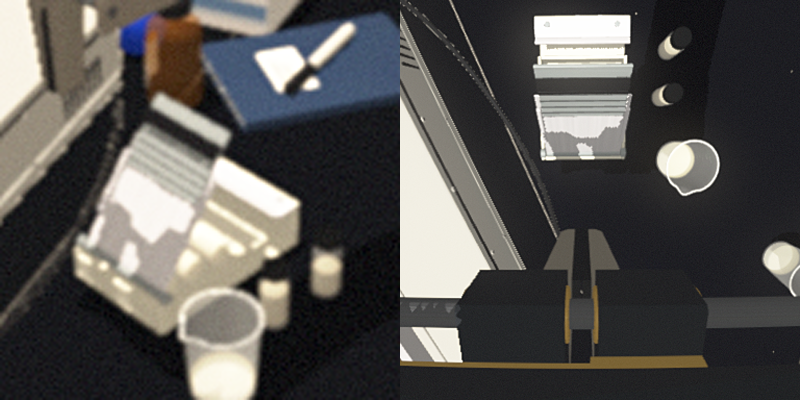

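The lid is open again, leaning toward the lip. The tongue end is at (150,93)–(232,133) in the side crop and y≈65 in the wrist crop. Next I'll estimate the lid angle and the tongue extension.

```bash
cat > ang.py <<'E'
from h import *
import sys
t=[.4304,.2384,-.9025]
def lid(x,r,z,a): return (x,.070-r*np.cos(a)+z*np.sin(a),.0335+r*np.sin(a)+z*np.cos(a))
E
python3 - <<'E'
from ang import *
S=cam("side");C=cam("wrist",ctrl.observe())
sc=lambda u,v:(170+u*.375,120+v*.375)
wc=lambda u,v:(80+(u-400)*.96,v*.96)
# (x,which,uv): tip edge r=112+s outer face z=.005 ; ledge steep foot r=88+s
obs=[(.040,112,"s",(150,93)),(-.040,112,"s",(232,133)),(.040,112,"w",(533,68)),(-.040,112,"w",(632,68))]
def res(p):
    r=[]
    for x,b,c,u in obs:
        P=tray(t,lid(x,b/1e3+p[1],.005,p[0]))
        r.append(proj(S if c=="s" else C,P)[0]-(sc(*u) if c=="s" else wc(*u)))
    return np.ravel(r)
s=least_squares(res,[1.2,.02]);print(s.x,np.round(s.fun,1))
print("tip in tray",lid(0,.112+s.x[1],.0035,s.x[0]))
for b in(88,100):print(b,[((proj(S,tray(t,lid(x,b/1e3+s.x[1],.005,s.x[0])))[0]-[170,120])/.375).round() for x in(.04,-.04)])
E
```

```text
[0.90171705 0.02404638] [ 1.8  0.1 -2.1  0.5 -1.5  0.1 -0.2 -0.2]
tip in tray (0, np.float64(-0.01163930064788193), np.float64(0.1423847638914214))
88 [array([142., 121.]), array([213., 163.])]
100 [array([148., 107.]), array([220., 149.])]
```

Call:
play_rows:
  deltas: [30,0,0,0,0,0,0,60,0,0,0,0,0,0,86,0,0,0,0,0,0,86,0,0,0,0,0,0,86,0,0,0,0,0,0]

```text
clock: 5.5
ee_pos: [0.4461, 0.2506, 0.4091]
tool_rot: [-0.002, -0.326, 0.945, -0.0]
contact_force: [0.2, 0.2, 0.7]
opening: 0.0002
finger_force: 0.0
```

```bash
python3 - <<'E'
from plant import ctrl
import cv2,numpy as np
a=ctrl.read_camera("side")[120:270,170:320]; w=ctrl.read_camera("wrist")
r=lambda i:cv2.resize(i[:,:,::-1],(400,400),interpolation=2)
cv2.imwrite("pics/c5.png",np.hstack([r(a),r(w[:,80:464])]))
E
python3 go.py 0 50 180
python3 - <<'E'
# side-view template: predicted tongue-end corners in the crop for several lid angles
from ang import *
S=cam("side")
for a in(.9,1.0,1.1,1.2,1.3,1.4,1.5):print(a,[((proj(S,tray(t,lid(x,.136,.005,a)))[0]-[170,120])/.375).round().tolist() for x in(.04,-.04)])
E
```

```text
clock 5.6 tip in tray mm [ -0.   21.3 219.7] F tray [-0.67  0.58 -0.1 ] open 0.0 j [-0.52  0.24 -0.06  1.93  0.02  0.98  1.64]
turn to square [ 0.02 -0.07 -0.17]
shift mm [-28.5   0.1  39.7]
0.9 [[155.0, 93.0], [227.0, 134.0]]
1.0 [[144.0, 91.0], [216.0, 133.0]]
1.1 [[132.0, 91.0], [204.0, 132.0]]
1.2 [[119.0, 92.0], [192.0, 134.0]]
1.3 [[106.0, 94.0], [179.0, 137.0]]
1.4 [[93.0, 99.0], [165.0, 142.0]]
1.5 [[79.0, 105.0], [151.0, 149.0]]
```

View pics/c5.png

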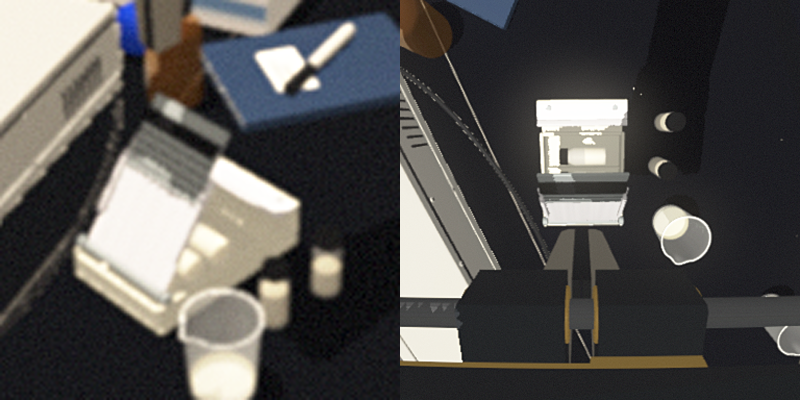

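The lid is at rest at about 0.92 rad; the extended tongue's weight keeps it from rising further. I'll push it more upright with the finger side, touching only the tongue's end, well above the foam.

Call:
play_rows:
  deltas: [30,0,0,0,0,0,0,61,0,0,0,0,0,0,63,0,30,0,0,0,0,63,0,65,0,0,0,0,63,0,90,0,0,0,0,63,0,90,0,0,0,0,52,0,90,0,0,0,0,43,0,89,0,0,0,0,32,0,83,0,0,0,0,21,0,77,0,0,0,0]

```text
clock: 6.43
ee_pos: [0.4323, 0.2399, 0.3355]
tool_rot: [0.001, -0.327, 0.945, 0.0]
contact_force: [0.1, -0.3, 0.2]
opening: 0.0003
finger_force: 0.1
```

Call:
play_rows:
  deltas: [-9,0,-3,0,0,0,0,-18,0,-6,0,0,0,0,-27,0,-9,0,0,0,0,-35,0,-11,0,0,0,0,-42,0,-12,0,0,0,0,-47,0,-13,0,0,0,0,-50,0,-13,0,0,0,0,-50,0,-13,0,0,0,0]

```text
clock: 7.1
ee_pos: [0.4702, 0.2696, 0.3465]
tool_rot: [0.0, -0.327, 0.945, 0.0]
contact_force: [-0.1, 0.9, 0.7]
opening: 0.0008
finger_force: 0.0
```

```bash
python3 go.py 0 50 180
cat > see.py <<'E'
# lid angle from the side picture: black ledge band + steel end; score of predicted ledge strip darkness between bright tongue end
from ang import *
import sys
S=cam("side"); im=cv2.cvtColor(ctrl.read_camera("side"),cv2.COLOR_RGB2GRAY).astype(np.float32)
np.save("/tmp/side.npy",im)
def samp(x,r,z,a):
    uv=proj(S,[tray(t,lid(X,r,z,a))[0] for X in x])
    return cv2.remap(im,uv[:,0].astype(np.float32)[None],uv[:,1].astype(np.float32)[None],1).mean()
x=np.linspace(-.036,-.022,8)  # strip clear of the fingers
out=[]
for a in np.arange(.3,1.75,.02):
    for s in np.arange(0,.026,.002):
        led=np.mean([samp(x,r+s,.010,a) for r in(.090,.093)]);end=np.mean([samp(x,r+s,.005,a) for r in(.105,.109)]);st=samp(x,.082+s,.005,a); bg=samp(x,.1165+s,.005,a)
        out.append((end+.5*st-1.5*led-.5*bg,round(a,2),round(s,3)))
out.sort(reverse=True);print(out[:6])
E
python3 see.py
```

```text
clock 7.1 tip in tray mm [  0.2  50.5 156.5] F tray [-0.76  0.52  0.75] open 0.001 j [-0.53  0.36 -0.06  1.92  0.03  0.86  1.63]
turn to square [-0.    0.   -0.17]
shift mm [  0.5   0.2 -23.5]
[(np.float32(257.1962), np.float64(0.88), np.float64(0.002)), (np.float32(257.1003), np.float64(0.86), np.float64(0.002)), (np.float32(254.34247), np.float64(0.9), np.float64(0.002)), (np.float32(252.84778), np.float64(0.84), np.float64(0.002)), (np.float32(247.95602), np.float64(0.92), np.float64(0.002)), (np.float32(247.11551), np.float64(0.82), np.float64(0.002))]
```

```bash
cat > see.py <<'E'
from ang import *
S=cam("side")
def load(f,box=None):
    im=cv2.imread(f,0)
    if box is None: return cv2.resize(im,(512,384),interpolation=cv2.INTER_AREA).astype(np.float32)
    full=np.zeros((384,512),np.float32); x,y,w,h=box; full[y:y+h,x:x+w]=cv2.resize(im[:,:400],(w,h),interpolation=cv2.INTER_AREA); return full
def fit(im,tag):
    X=np.linspace(-.037,.037,16); out=[]
    def samp(r,z,a):
        r=np.atleast_1d(r); P=np.concatenate([tray(t,np.column_stack(np.broadcast_arrays(X,*lid(0,q_,z,a)[1:]))) for q_ in r])
        uv=proj(S,P).astype(np.float32); return np.median(cv2.remap(im,uv[None,:,0],uv[None,:,1],1))
    for a in np.arange(.3,1.75,.02):
        for s in np.arange(0,.0261,.002):
            led=samp([.092+s],.012,a); end=samp([.107+s,.110+s],.005,a); st=samp([.080+s,.084+s],.005,a)
            leaf=samp([.02,.03,.04],.002,a); bg=samp([.117+s],.005,a)
            out.append((min(end,120)+.7*min(st,120)+.5*min(leaf,120)-2*led-.4*bg,round(a,2),round(s,3),[int(v) for v in(leaf,st,led,end,bg)]))
    out.sort(key=lambda o:-o[0]); print(tag,[(int(o[0]),)+tuple(map(float,o[1:3]))+(o[3],) for o in out[:4]])
if __name__=="__main__":
    import sys
    if len(sys.argv)>1:
        fit(load("pics/side0.png"),"0:1.31/0"); 
        for f in("c4","c5"): fit(load(f"pics/{f}.png",(170,120,150,150)),f+" .9/24")
    fit(cv2.cvtColor(ctrl.read_camera("side"),cv2.COLOR_RGB2GRAY).astype(np.float32),"now")
E
python3 see.py v
```

```text
0:1.31/0 [(167, 1.28, 0.0, [217, 76, 28, 174, 24]), (163, 1.32, 0.002, [217, 80, 29, 173, 33]), (163, 1.34, 0.004, [218, 74, 28, 175, 29]), (163, 1.3, 0.0, [217, 85, 30, 173, 39])]
c4 .9/24 [(189, 0.84, 0.026, [169, 144, 32, 191, 22]), (189, 0.86, 0.026, [168, 149, 32, 195, 22]), (189, 0.76, 0.026, [169, 133, 33, 174, 20]), (189, 0.82, 0.026, [169, 138, 33, 186, 21])]
c5 .9/24 [(209, 0.84, 0.026, [246, 105, 17, 122, 24]), (209, 0.66, 0.024, [246, 109, 17, 118, 25]), (209, 0.62, 0.024, [246, 111, 18, 120, 30]), (209, 0.78, 0.026, [246, 104, 17, 120, 24])]
now [(189, 0.6, 0.0, [191, 126, 25, 166, 60]), (176, 0.58, 0.0, [191, 149, 25, 209, 94]), (171, 0.62, 0.0, [191, 94, 25, 113, 42]), (165, 1.18, 0.0, [191, 102, 28, 106, 39])]
```

Run:
```python
from ang import *
im=cv2.cvtColor(ctrl.read_camera("side"),cv2.COLOR_RGB2GRAY)[130:240:2,190:280]
print("\n".join("".join(" .:-=+*#%@"[min(9,v//26)] for v in r) for r in im))
S=cam("side")
for a in(1.1,1.2,1.3,1.4,1.5,1.6):
    for s in (0,.025): print(a,s,[[tuple(((proj(S,tray(t,lid(x,r+s,.005,a)))[0]-[190,130])/[1,2]).round().astype(int).tolist()) for x in(.04,-.04)] for r in(.112,.088)])
```

```text
@@@@@%*=:...:--:......::.........:::::..::::::::.:::::::::::.........:---=*#####**+=:. ...
@@@@@@@@@%*=:.............:-----............:::::::::::::... ....::----=-+**#***+==-:::---
@@@@@@@@@@%*+-:..........:======-:...:::.......::::..........::---------------------------
@@@@@@@@%#+=--==-:......::----=====--=---:........ ... ..::-----=---::--------------------
@@@@@@%#+=---=+++=--::...::---:----=+==--:::--:.......:------==-=------------==++*#%@@@@@@
@@@@%#+=---++++++==-----:.::---------=====---==---:------=-----------------+@@@@@@@@@@@@@@
@@%#+=--=+++++==-:-----------==----------==-====-=-------------------------=%@@@@@@@@@@@@@
%#+=---=+++++=-::-==--::::-----------=-::::-=====-----=---------------------=#@@@@@@@@@@@@
+=---++++++=-::-=-==---..:-------------::::--==--::--------=------------------+@@@@@@@@@@@
---=+++++=--------=----:.:-------=----::..::-==--:----------==-----------------=%@@@@@@@@%
==+++++=------=-=====--:.:---=-=------:::.::-====------::..:-==-----------------=#@@@@@%+-
+++++==--:--=-===+**=--:.:---=--------::..::-==-----::...   .-=+=-----------------*@@@#-..
++====--
[... 3836 characters left out ...]
 .   .:-*#####*#********#%@%*++==============+++++++++*%%#+++++++=: 
1.1 0 [[(26, 17), (53, 25)], [(23, 23), (49, 31)]]
1.1 0.025 [[(30, 12), (57, 20)], [(26, 17), (53, 25)]]
1.2 0 [[(22, 18), (49, 26)], [(20, 23), (46, 31)]]
1.2 0.025 [[(25, 12), (52, 20)], [(22, 17), (49, 25)]]
1.3 0 [[(18, 18), (45, 26)], [(17, 23), (43, 32)]]
1.3 0.025 [[(20, 12), (47, 20)], [(18, 18), (45, 26)]]
1.4 0 [[(14, 19), (41, 27)], [(13, 24), (40, 32)]]
1.4 0.025 [[(15, 13), (42, 21)], [(14, 18), (41, 27)]]
1.5 0 [[(10, 20), (36, 28)], [(10, 25), (36, 33)]]
1.5 0.025 [[(10, 14), (37, 23)], [(10, 19), (36, 28)]]
1.6 0 [[(6, 21), (32, 29)], [(7, 26), (33, 34)]]
1.6 0.025 [[(4, 16), (31, 24)], [(5, 21), (32, 29)]]
```

The text rendering clearly shows the tongue end along (11,15)–(38,23), so the lid is at about 1.49 rad with the tongue fully out. I'll withdraw upward, move above the tongue end and check the lid stays.

Call:
play_rows:
  deltas: [1,0,-15,0,0,0,0,2,0,-35,0,0,0,0,-5,0,-40,0,0,0,0,-10,0,-40,0,0,0,0,-10,0,-40,0,0,0,0]

```text
clock: 7.67
ee_pos: [0.4783, 0.276, 0.3865]
tool_rot: [0.001, -0.327, 0.945, 0.0]
contact_force: [0.7, 0.1, -0.7]
opening: 0.0005
finger_force: 0.0
```

```bash
cat > asc.py <<'E'
from ang import *
im=cv2.cvtColor(ctrl.read_camera("side"),cv2.COLOR_RGB2GRAY)[146:200:2,190:256]
print("\n".join("%2d "%(i+8)+"".join(" .:-=+*#%@"[min(9,v//26)] for v in r) for i,r in enumerate(im)))
E
python3 asc.py; python3 go.py 0 60 172
```

```text
8 +=---=++++==--::--:..---=-------:.-===-::.:::...:....:.:--===-----
 9 ---++++++=-:------:..:-----=----:.-==::.:.:.:..:...:.:::..:-==----
10 ==+++++=-------::-:..:-=--=-----..:-:..::...:.:..:..:::.. .:-==---
11 +++++=-=-::-------:..:----------..:::....:.......:.::....   .-===-
12 +++==---------=+**=..:--=-----::........:.....::::::.....    .-===
13 +++=------=-=+*##*=--::----::..  ..............:::......      .:-=
14 +++=------==+*##*++=-:.:--:.        .........:::.......        .:-
15 +++=----==++===+++-. ..:::.    .  .  ......::::.....            .:
16 ++++=-==+##*+====-::..::-:.    . . ...  ..:::.. .          .    . 
17 ++++==+*##+--=======--::::. .   .      ..::.. .        .. .    .  
18 +++++*##*=:...:--========-:.    .    .:::..                . . .. 
19 +++*##*+=:..    .:-========--:...   .:-:..    .   ... .    ..   . 
20 +*###+++-:.... .   ..-========--:...:::.                     .. . 
21 ###*++=:. .......     ..:-========--:.. . ... . ..    .   .   ..  
22 #*+++-.   .:--::...      ..:--=======--..  .  ... . . .           
23 ++++=:   ..:--=---:..        .:--======:.  .    
[... 289 characters left out ...]
@@@@@@@@@
28         .-+***++==--===-==---=-=--:::--:.         .   .:+#@@@@@@@@
29 . .     .-+*****+*+======-=-----=-=----:..  .:---:.     :=*##@@@@@
30         .-+*********++=====-----=--=-====--=*%%@@%#+-. .-*#****#%@
31      .  .-+***##*******++==-=------=--=+*#%@%%#*#%@@@%#%@@@%******
32      . ..:+***###********+++==--===-===+**********##%%@@@%#*******
33         .-+***######********+++==---==++**************##%@@@%#****
34    .. . .:+***###########******+++====+**********###*****##%@@@%%#
clock 7.72 tip in tray mm [1.000e-01 6.020e+01 1.958e+02] F tray [ 0.27 -0.46  0.36] open 0.0 j [-0.54  0.33 -0.06  1.86  0.02  0.95  1.63]
turn to square [ 0.01 -0.05 -0.17]
shift mm [ 0.3  0.1 23.8]
```

The lid stays upright. I'll press the tongue end straight down.

Call:
play_rows:
  deltas: [-2,0,12,0,0,0,0,-3,0,20,0,0,0,0,-3,0,25,0,0,0,0,-3,0,29,0,0,0,0,-3,0,33,0,0,0,0,-3,0,37,0,0,0,0,-3,0,41,0,0,0,0,-3,0,44,0,0,0,0,-3,0,47,0,0,0,0,-3,0,47,0,0,0,0]

```text
clock: 8.55
ee_pos: [0.4799, 0.2772, 0.3392]
tool_rot: [-0.0, -0.327, 0.945, -0.0]
contact_force: [0.8, 0.5, -0.6]
opening: 0.0005
finger_force: 0.0
```

```bash
python3 go.py 0 60 146; python3 asc.py
```

```text
clock 8.55 tip in tray mm [  0.2  62.8 149.2] F tray [ 0.11  0.93 -0.56] open 0.001 j [-0.54  0.39 -0.06  1.89  0.03  0.86  1.63]
turn to square [ 0.   -0.03 -0.18]
shift mm [2.9 0.2 3.2]
 8 +=---=+++++=------:..::--------==========-::::--------=----------=
 9 ---=+++++=--:----------------------==--======--=-----=----=-------
10 -=++++==-----:-=--:.-----=-------::----=====------=----------==---
11 +++++===-:--------..:------------:::::-===--::-------=----:::-=+=-
12 +++==-------=-----:.:------------:...:-==--------==----:.    .-+==
13 ++=-------===++=--:.:----=-------:...:-===-----=---::...      .:-=
14 +++=----=-=+*##+--:.:------------.  ..:---------::.....         :-
15 +++=----==+##*+=--:..:-==--------. ....::---:::......         . .:
16 +++==-==+###+++=--:..:----------:..  . ...:::..              . .  
17 ++++==+*##*+++-:---..:---=-------.  . . .::..  .   .     ..     ..
18 +++++*##*++*+-..--:..:----------:.  ...::..     .       ... .. .. 
19 +++*##*+++=--::::--:..-----------.  .:-:..  ...    ..       .  ...
20 +*###*+==:.:===----:..:--=-------....::.    .  .     .   ...     .
21
[... 277 characters left out ...]

25 -.      .:--:        .:--=======-:..   ..  .    .:=*#@@@@@@@@@@@@%
26         .-++=-:.        .:--=======-::... .     .:+#@@@@@@@@@@@@@@
27   .     .-++==--::..       ..--=======-:.      .   .-+#@@@@@@@@@@@
28     . ...:=+=---==--:.        ..:-=====-. .           .:+#@@@@@@@@
29    . .  .:=+=--=-------:.  .     ..:--=-.   .:---:.    .:=*#%%@@@@
30 ..      .:=+==----=---==--:..       .:-==--=*%@@@%#=-...-*#****#%@
31         .:=++=---=--------=--:..    .:=+*#%@%##*#%@@@%#%@@@%******
32 .       .:=**++===-==------=-=--::...-=+*********#*#%%@@@%#*******
33     .   .-+****+++==--==-=-==-===-----=+**************#%%@@@%#****
34  .      .:+********+===-======-=--====+**********###*****##%@@@%%#
```

Call:
play_rows:
  deltas: [0,0,2,0,0,0,0,0,0,3,0,0,0,0,0,0,4,0,0,0,0,0,0,4,0,0,0,0]

```text
clock: 8.93
ee_pos: [0.4802, 0.2773, 0.3359]
tool_rot: [0.0, -0.326, 0.945, 0.0]
contact_force: [-0.0, -0.4, 2.4]
opening: 0.0003
finger_force: 0.9
```

```bash
python3 go.py 0 105 190; python3 asc.py
```

```text
clock 8.93 tip in tray mm [  0.4  63.3 145.9] F tray [ 0.28 -0.27  2.38] open 0.0 j [-0.54  0.39 -0.06  1.9   0.03  0.85  1.63]
turn to square [-0.01  0.03 -0.18]
shift mm [-41.8   0.5 -44. ]
 8 +=---++++++=---::...:---:---==========--:.... ...::---=-----------
 9 ---=+++++=----=----::::---------=========--:::-----------=----=---
10 -=+++++=-----------:--------=------=---====-----=-----------------
11 ++++==-=:---=----:.:-----=-------:..::-====-------------------=+=-
12 +++==-------=-----..:---=--------:..::-===--::-----------::...-+=-
13 +++-------=-===---:.:------------:..::-===--:---------::.     .:-=
14 +++=----=-=+*##+--:.:--=-=-------:...:-==---------:::..        .:-
15 +++=--=-=+*###+=--:.:----=-------... .:----=---::... .          .:
16 ++++=-==+###*+=---:..:---=------:.. . .::---:. .           .     .
17 ++++==+*#**+++-:--:..:----=------.   .  .::..  .     .  . .  . .  
18 +++++*##*++*+-::--:..:-===----=--. . ..::..       .    .     ..   
19 +++*##*+++=-:...:--..:-----------.. .:-:..  .  .   ..   .  ..     
20 +*###++==:::-=-----..:----------:...::..  .       .  .. .    .   
[... 281 characters left out ...]

25 -...     ....     ..:---======-::..   ..     .  .:=*#@@@@@@@@@@@@%
26     . ...-==-.       ..:--=======-::.   .. .     :=#@@@@@@@@@@@@@@
27  .      .-++=-::.        .::-=======-::.   . .. . ..-+#@@@@@@@@@@@
28     .   .:=+===---:..       ..:-======-:.          .  .:+#@@@@@@@@
29         .:=+==---==-::.        ..:-====:.   .:---:...  .:=*##@@@@@
30   .     .:=+=--------=--:..       ..:-===--=*%@@@%#+-. .-*#****#%@
31  ..     .:=+==--=---==--=--:..       .-+*#%@%##*#%@@@%#%@@@%******
32   ...   .:=++==---===--=--==--:..   .:=+**********##%%@@@%#*******
33  .  ..  .:+**+++==-=======---=-=-:...-=+**************##%@@@%#****
34  . .   ..:+*****+++==----=--==-=-----=+**********###***#*##%@@@%##
```

The tongue is fully in. I'll move back behind the lid.

Call:
play_rows:
  deltas: [0,0,-20,0,0,0,0,-5,0,-42,0,0,0,0,-30,0,-44,0,0,0,0,-44,0,-40,0,0,0,0,-46,0,-10,0,0,0,0,-46,0,25,0,0,0,0,-46,0,48,0,0,0,0,-46,0,52,0,0,0,0,-46,0,52,0,0,0,0]

```text
clock: 9.73
ee_pos: [0.5157, 0.3053, 0.282]
tool_rot: [-0.002, -0.327, 0.945, -0.0]
contact_force: [-0.2, -0.4, 0.2]
opening: 0.0003
finger_force: 0.0
```

```bash
python3 go.py 0 105 94
python3 - <<'E'
import numpy as np
for a in np.r_[1.5,1.3,1.15,1,.85,.7,.55,.4,.3,.2,.1,.05,0]:
    r=60
    Y=70-r*np.cos(a)+5*np.sin(a)+10; Z=33.5+r*np.sin(a)+5*np.cos(a)
    print(a,"Y",round(Y,1),"Z",round(Z,1), "ledge clr",round((88-r)*np.cos(a)-7*np.sin(a),1))
E
```

```text
clock 9.73 tip in tray mm [  0.3 107.7  92. ] F tray [ 0.17 -0.42  0.19] open 0.0 j [-0.55  0.53 -0.05  1.82  0.04  0.79  1.62]
turn to square [ 0.02 -0.23 -0.17]
shift mm [ 3.5  0.3 -2. ]
1.5 Y 80.7 Z 93.7 ledge clr -5.0
1.3 Y 68.8 Z 92.7 ledge clr 0.7
1.15 Y 60.1 Z 90.3 ledge clr 5.0
1.0 Y 51.8 Z 86.7 ledge clr 9.2
0.85 Y 44.2 Z 81.9 ledge clr 13.2
0.7 Y 37.3 Z 76.0 ledge clr 16.9
0.55 Y 31.5 Z 69.1 ledge clr 20.2
0.4 Y 26.7 Z 61.5 ledge clr 23.1
0.3 Y 24.2 Z 56.0 ledge clr 24.7
0.2 Y 22.2 Z 50.3 ledge clr 26.1
0.1 Y 20.8 Z 44.5 ledge clr 27.2
0.05 Y 20.3 Z 41.5 ledge clr 27.6
0.0 Y 20.0 Z 38.5 ledge clr 28.0
```

Call:
play_rows:
  deltas: [14,0,0,0,0,0,0,28,0,0,0,0,0,0,40,0,1,0,0,0,0,49,0,3,0,0,0,0,57,0,7,0,0,0,0,65,0,12,0,0,0,0,72,0,17,0,0,0,0,77,0,24,0,0,0,0,82,0,32,0,0,0,0,82,0,32,0,0,0,0]

```text
clock: 10.57
ee_pos: [0.4507, 0.2542, 0.2498]
tool_rot: [-0.002, -0.326, 0.945, -0.0]
contact_force: [-0.2, -0.4, 0.4]
opening: 0.0006
finger_force: 0.4
```

```bash
python3 go.py 0 20 38.5
python3 - <<'E'
from ang import *
w=ctrl.read_camera("wrist");o=ctrl.observe();C=cam("wrist",o)
g=cv2.cvtColor(w,cv2.COLOR_RGB2GRAY)
# intensity along columns beside the finger (tray x=-.03 and +.03), rows
for a in(.35,.4,.45):
  print(a,{r:proj(C,tray(t,lid(.03,r/1e3,.005,a)))[0].round().tolist() for r in(50,88,112,137)})
u=int(proj(C,tray(t,lid(.03,.1,.005,.4)))[0][0])
print(u,[(v,int(g[v,u-2:u+3].mean())) for v in range(60,220,4)])
E
```

```text
clock 10.57 tip in tray mm [ 0.1 25.1 59.8] F tray [ 0.17 -0.36  0.43] open 0.001 j [-0.53  0.47 -0.06  2.03  0.04  0.64  1.62]
turn to square [ 0.01 -0.19 -0.18]
shift mm [ 5.6  0.1 21.3]
0.35 {50: [211.0, 229.0], 88: [205.0, 182.0], 112: [200.0, 145.0], 137: [195.0, 100.0]}
0.4 {50: [210.0, 232.0], 88: [204.0, 186.0], 112: [199.0, 150.0], 137: [193.0, 105.0]}
0.45 {50: [210.0, 235.0], 88: [203.0, 191.0], 112: [197.0, 156.0], 137: [190.0, 111.0]}
201 [(60, 64), (64, 66), (68, 252), (72, 253), (76, 254), (80, 250), (84, 246), (88, 254), (92, 254), (96, 254), (100, 254), (104, 239), (108, 243), (112, 248), (116, 254), (120, 253), (124, 206), (128, 254), (132, 244), (136, 217), (140, 241), (144, 200), (148, 214), (152, 215), (156, 214), (160, 213), (164, 220), (168, 69), (172, 71), (176, 72), (180, 72), (184, 51), (188, 54), (192, 75), (196, 209), (200, 208), (204, 147), (208, 202), (212, 150), (216, 209)]
```

The ledge (dark rows 168–192) sits where it should with the tongue in (foot predicted at 186–191). I'll finish folding.

Call:
play_rows:
  deltas: [3,0,5,0,0,0,0,5,0,11,0,0,0,0,6,0,15,0,0,0,0,6,0,18,0,0,0,0,7,0,20,0,0,0,0,7,0,21.5,0,0,0,0,7,0,23,0,0,0,0,7,0,23,0,0,0,0]

```text
clock: 11.28
ee_pos: [0.4463, 0.2508, 0.2289]
tool_rot: [-0.0, -0.327, 0.945, -0.0]
contact_force: [-0.3, -0.5, 4.9]
opening: 0.0005
finger_force: 2.2
```

```bash
python3 go.py 0 20 38.5
```

```text
clock 11.28 tip in tray mm [ 0.1 20.2 38.9] F tray [ 0.21 -0.61  4.9 ] open 0.0 j [-0.53  0.5  -0.05  2.05  0.05  0.59  1.62]
turn to square [-0.   -0.   -0.17]
shift mm [0.2 0.1 0.4]
```

The lid is down (tip z 38.9, 4.9 N). Now I'll slide toward the lip and push the ledge.

Call:
play_rows:
  deltas: [0,0,0.5,0,0,0,0,5,0,0.5,0,0,0,0,10,0,0.5,0,0,0,0,15,0,0.5,0,0,0,0,20,0,0.5,0,0,0,0,24,0,0.5,0,0,0,0,28,0,0.5,0,0,0,0,32,0,0.5,0,0,0,0,36,0,0.5,0,0,0,0,36,0,0.5,0,0,0,0]

```text
clock: 12.12
ee_pos: [0.418, 0.2287, 0.2287]
tool_rot: [0.001, -0.327, 0.945, 0.0]
contact_force: [2.6, 1.3, 6.5]
opening: 0.0003
finger_force: 3.2
```

```bash
python3 go.py 0 -33 38.5
cat > wr.py <<'E'
from ang import *
w=ctrl.read_camera("wrist");o=ctrl.observe();C=cam("wrist",o)
g=cv2.cvtColor(w,cv2.COLOR_RGB2GRAY)
for x in(.03,-.03):
  print({r:proj(C,tray(t,lid(x,r/1e3,.005,0)))[0].round().tolist() for r in(88,100,113,119,149)})
  print([(r,int(g[int(p[1]),int(p[0])-2:int(p[0])+3].mean())) for r in range(70,150,2) for p in [proj(C,tray(t,lid(x,r/1e3,.005,0)))[0]]])
E
python3 wr.py
```

```text
clock 12.12 tip in tray mm [ -0.  -15.3  38.7] F tray [0.56 2.85 6.48] open 0.0 j [-0.52  0.46 -0.06  2.14  0.05  0.54  1.62]
turn to square [-0.    0.13 -0.17]
shift mm [17.2 -0.1  0.2]
{88: [209.0, 229.0], 100: [208.0, 212.0], 113: [208.0, 193.0], 119: [207.0, 184.0], 149: [205.0, 135.0]}
[(70, 255), (72, 255), (74, 245), (76, 187), (78, 152), (80, 157), (82, 95), (84, 163), (86, 255), (88, 252), (90, 194), (92, 255), (94, 251), (96, 253), (98, 167), (100, 244), (102, 253), (104, 253), (106, 226), (108, 252), (110, 253), (112, 255), (114, 94), (116, 101), (118, 104), (120, 229), (122, 249), (124, 255), (126, 254), (128, 255), (130, 255), (132, 255), (134, 255), (136, 255), (138, 255), (140, 255), (142, 255), (144, 255), (146, 255), (148, 255)]
{88: [300.0, 229.0], 100: [301.0, 212.0], 113: [302.0, 192.0], 119: [302.0, 183.0], 149: [304.0, 135.0]}
[(70, 206), (72, 207), (74, 207), (76, 205), (78, 154), (80, 156), (82, 134), (84, 141), (86, 155), (88, 159), (90, 149), (92, 132), (94, 156), (96, 154), (98, 117), (100, 158), (102, 156), (104, 159), (106, 110), (108, 158), (110, 158), (112, 147), (114, 59), (116, 59), (118, 80), (120, 217), (122, 210), (124, 209), (126, 206), (128, 208), (130, 216), (132, 211), (134, 210), (136, 210), (138, 214), (140, 214), (142, 215), (144, 215), (146, 211), (148, 215)]
```

Friction has already carried the tongue out: the ledge foot reads about 113 mm. I'll push on to the ledge to confirm it is at its stop.

Call:
play_rows:
  deltas: [4,0,0,0,0,0,0,8,0,0,0,0,0,0,12,0,0,0,0,0,0,15,0,0,0,0,0,0,17,0,0,0,0,0,0,19,0,0,0,0,0,0,19,0,0,0,0,0,0]

```text
clock: 12.75
ee_pos: [0.4033, 0.2172, 0.2287]
tool_rot: [0.001, -0.327, 0.945, 0.0]
contact_force: [2.6, 3.1, 5.7]
opening: 0.0003
finger_force: 4.0
```

```bash
python3 go.py 0 -33 38.5; python3 wr.py | sed -n 2p
```

```text
clock 12.75 tip in tray mm [ -0.1 -33.8  38.7] F tray [-0.78  3.94  5.68] open 0.0 j [-0.52  0.44 -0.06  2.18  0.05  0.52  1.62]
turn to square [-0.01  0.16 -0.17]
shift mm [-1.4 -0.1  0.2]
[(70, 63), (72, 65), (74, 65), (76, 65), (78, 68), (80, 69), (82, 70), (84, 113), (86, 255), (88, 255), (90, 120), (92, 195), (94, 185), (96, 191), (98, 146), (100, 192), (102, 188), (104, 255), (106, 255), (108, 255), (110, 255), (112, 173), (114, 120), (116, 98), (118, 255), (120, 255), (122, 255), (124, 255), (126, 255), (128, 255), (130, 245), (132, 246), (134, 239), (136, 241), (138, 241), (140, 251), (142, 255), (144, 255), (146, 255), (148, 255)]
```

Finger and ledge meet at r≈113 with 4 N, so the tongue is at its stop. I'll lift straight up.

Call:
play_rows:
  deltas: [0,0,-1,0,0,0,0,0,0,-4,0,0,0,0,0,0,-12,0,0,0,0,0,0,-35,0,0,0,0,0,0,-70,0,0,0,0,0,0,-105,0,0,0,0,0,0,-130,0,0,0,0,0,0,-130,0,0,0,0,0,0,-130,0,0,0,0]

```text
clock: 13.55
ee_pos: [0.4022, 0.2162, 0.3586]
tool_rot: [-0.0, -0.326, 0.945, -0.0]
contact_force: [-0.2, 0.4, 0.1]
opening: 0.0006
finger_force: 0.0
```

```bash
python3 - <<'E'
from plant import ctrl
import cv2,numpy as np
a=ctrl.read_camera("side")[150:270,180:320]; w=ctrl.read_camera("wrist")
r=lambda i:cv2.resize(i[:,:,::-1],(400,340),interpolation=2)
cv2.imwrite("pics/c6.png",np.hstack([r(a),r(w[60:330,100:400])]))
E
python3 wr.py | sed -n 2p
```

```text
[(70, 253), (72, 253), (74, 254), (76, 254), (78, 226), (80, 226), (82, 184), (84, 155), (86, 233), (88, 231), (90, 224), (92, 180), (94, 231), (96, 231), (98, 221), (100, 167), (102, 235), (104, 182), (106, 114), (108, 96), (110, 126), (112, 116), (114, 64), (116, 56), (118, 49), (120, 130), (122, 178), (124, 164), (126, 161), (128, 158), (130, 166), (132, 167), (134, 162), (136, 163), (138, 166), (140, 166), (142, 167), (144, 167), (146, 162), (148, 166)]
```

View pics/c6.png

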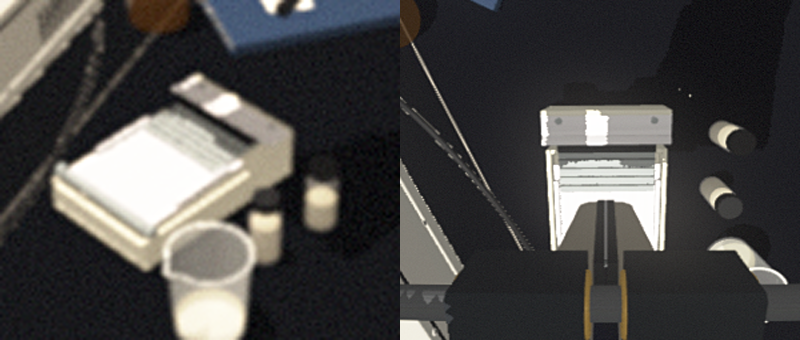

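The lid is shut and the tongue is under the lip, with only the dark ledge showing in front of it. Nothing touches the tray, and the vials and beaker are where they were, so I'm handing in.

```bash
python3 -c "
from plant import ctrl
print(ctrl.close_job())"
```

```text
the job is handed in; nothing more can be done
None
```

The tray is closed and handed in: the lid is shut, the tongue is fully out under the lip and nothing is touching it, though the first fold landed the tongue on the lip and I had to reopen the lid and redo it; the hand-in returned no verdict.

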